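# Rock the angle gauge to its mark and hold it

## Robot

A 6-joint arm with a two-finger parallel gripper is mounted at the origin on the work surface. World frame = base frame: x ahead of the robot, y to its left, z up, the work surface at z = 0. Lengths are in m, angles in degrees, forces in N, time in s.
With the tool pointing down it reaches from about 0.35 to 0.875 m from the base axis. Payload 4.2 kg.
Tool frame: the origin (TCP) lies on the centre line of the jaws, within the pads' length; the fingertips stand 25 mm ahead of it and the grasp point (between the pads) lies 6 mm ahead of it; z points along the fingers, y is the line along which they close (so a half turn about z gives the same grasp; the last joint's range is limited). The gripper opens to 87 mm and grips with 3 to 60 N. Pads are 19 mm wide; open, the fingers measure 117 mm over their backs; the gripper's body (75 mm by 190 mm) begins 51 mm behind the grasp point.
Start: joints at [-48.323, 22.042, 0.453, 0, -68.411, -14.817], TCP at [0.282, -0.558, 0.248] pointing down, gripper open.
Joint ranges: [-179.83, 179.83], [-69.29, 118.12], [-61.27, 80.66], [-181.25, 117.63], [-171.15, -9.14], [-177.46, 177.46]. Speed limits (degrees/s): [159.86, 159.86, 180, 180, 180, 180].

## Interface

Orientations are given as a 3x3 rotation matrix whose columns are the frame's x, y, z axes.
In Python, from station import r gives the robot as it stands.
- The arm moves only by the tool move_arm, never from a script. Its argument "series" is a list of rows, each an object with "grip": the opening, from 0 (shut) to 1 (fully open); "xyz": the shift along the tool's x, y, z in mm, a list of three; "angular": the turn, a rotation vector about the tool's x, y, z in rad, a list of three. A call has 1 to 10 rows; each row is the pose to reach, as a shift and turn from the pose commanded when the call began, along the tool's axes at that moment; what a row does not reach only later rows make up. A row lasts 1/10 s, in which the tool goes at most 50 mm and 8.59 degrees, less where a joint would pass 70% of its speed; a pose out of reach is approached as far as the arm can. A call with a gripper value outside its range is refused whole. The fingers move at their own pace and stop on an object; the grip force is fixed at half the most. Time passes only in rows, so rows that repeat a pose let the fingers close. It gives the time, the measured TCP pose, the force, the opening and the grip force at its end, in the units of the state.
- r.sense(): the state, without advancing time (a new reading comes with each control period).
- r.capture(name): name is "scene" or "top" or "wrist"; returns a dict with "img" (480x640x3 uint8, red, green, blue), "camera_matrix" (3x3 intrinsics, pixels), "rvec" (rotation vector, rad) and "tvec" (3), from world to camera coordinates, as OpenCV has them; the wrist camera has in their place "hand_eye" (4x4, takes a point from camera to tool coordinates, whose origin is the TCP and whose axes are the flange's). Camera axes: x right, y down, z forward; pixel columns grow to the right and rows downward; lengths in m; the calibration is good to about 2 mm. The wrist camera is an equidistant fisheye: a pixel r from the principal point sees the ray r / f radians off the axis. A picture is of the moment at which its call begins: read the wrist's pose just before it. There is no depth.
- r.finish_job(): hands the job in; it is judged then, once.
The state is a dict: "time_s": time; "joints": joint angles; "joint_velocities": joint speeds; "effort": joint torques, N m; "tcp_pos": TCP position; "ee_rot": TCP orientation; "wrist_force": force on the tool from outside, world axes, zero at the start; "moment": the same for the moment, N m; "gripper_width": opening from 0.0 (shut) to 1.0 (fully open); "gripper_force": force on a finger pad.
Only numpy, scipy, OpenCV 4.12 (cv2) and the standard library are available. Lean on these libraries where they do the work, as an engineer would, in place of code of your own. Each camera call takes 0.05 s, during which the arm holds its last target. There are 200 camera calls.

## Task

We need the slope marked on the angle gauge held steady so that it can be copied onto the cardboard model. Slide the ribbon spool up off the gauge's yellow grip post and stand it in the shallow cardboard tray; then take the gauge by that post and, with the middle of its foot kept resting on the round batten of the timber block, rock it until its hanging pointer has settled on the red tab, and finish while still holding it there. Leave the other things on the desk where they are.

Things in the scene. Friction and masses are not known exactly. Their poses are not given: they have to be found in the camera images.
- gauge: Loose angle gauge, 350 g. Blue foot 60 (x) x 120 (y) x 12 mm; on it an upright white dial plate 110 mm wide (y), 12 to 130 mm above the origin, with a blue-framed clear window on its +x face; then a collar of radius 24 mm (130-140 mm) and a square yellow grip post 18 x 18 mm (140-200 mm). Origin: centre of the foot's underside; z along the post, x out of the dial, away from the robot.
- gauge_foot (a point): Centre of the underside of the gauge's foot; axes as the gauge. The gauge starts leaning 0.265 rad about its x axis: the middle of its foot on the batten, its -y end low on the block. Let go, it falls to one or other end.
- gauge_post (a point): Middle of the gauge's yellow grip post, 170 mm above the foot's underside along the gauge's z axis; axes as the gauge.
- pointer (a joint): Angle on the dial of the black pointer, rad: a pendulum behind the window, pivot 116 mm above the foot's underside, 85 mm long, settling in about 1 s. At rest it equals the gauge's lean (right-handed) about the gauge's x axis: positive when the gauge's +y end is high, 0 when level.
- tab (a joint): Angle on the same dial at which the red tab sits, same pivot, sign and zero as the pointer: the pointer is on the tab's middle when the two values are equal. It stays where it is set for the episode.
- pointer_tip (a point): Tip of the black pointer, 85 mm from its pivot.
- tab_mark (a point): Middle of the red tab (14 mm wide along the dial's arc, 18 mm long), at 85 mm from the pointer's pivot.
- block: Timber block screwed to the desk, 100 (x) x 170 (y) x 30 mm tall, a round dark wooden batten of 16 mm diameter lying across the middle of its top along its x axis, 96 mm long. Origin: centre of the underside.
- batten_axis (a point): Middle of the batten's own axis, 38 mm above the desk; x runs along the batten, z up. The batten's radius is 8 mm, so the underside of a foot resting on it is 8 mm from this axis; the gauge rocks about it.
- spool: The same spool as spool_center; origin at the centre of its lower face.
- spool_center (a point): Centre (half-way up) of the ribbon spool: grey winding with black end faces, 60 mm outside diameter, 44 mm tall, about 120 g, with a round bore of 34 mm. It starts over the gauge's post, standing on the collar, so the post stands 16 mm out of its top and it leans with the gauge; z along its axis.
- tray_in (a point): Centre of the inner floor (5 mm above the desk) of the shallow cardboard tray: 160 x 160 mm inside, 170 mm outside, walls 28 mm above the desk, fixed to the desk; x and y along its sides, z up.
- bucket: Bystander, to be left where it is: black plastic bucket, 120 mm wide at the rim, 100 mm tall, origin under its centre.
- beaker: Bystander, to be left where it is: white plastic beaker, 72 mm wide, 90 mm tall, origin under its centre.
- tin: Bystander, to be left where it is: bare tin can, 74 mm diameter, 90 mm tall, origin under its centre.
- water: Bystander, to be left where it is: water bottle, 64 mm diameter, 190 mm tall, origin under its centre.
- cutter: Bystander, to be left where it is: yellow craft knife lying flat, about 150 x 20 x 15 mm, origin under the middle of its handle, x along it.
- tape: Bystander, to be left where it is: roll of orange tape lying flat, 90 mm diameter, 22 mm tall, origin under its centre.
- eraser: Bystander, to be left where it is: blue eraser 40 x 22 x 12 mm, origin under its centre.

How it is judged:
By the outcome, as a careful person would: the job done as asked, in the order asked, and still so for the second after the job is handed in, while the arm keeps its last pose, push and grip.
It also fails if it takes over 58 s, if anything falls off the work surface, if the arm or the gripper's body presses on something with over 40 N, if the wrist force passes 120 N, or if a joint passes its speed limit or range.

## Working session

There is one attempt and no reset: what is moved stays moved. The work goes in short steps, Python scripts to look and compute and a tool call to move; the robot and the scene stay as the last step left them, time stands still between calls to the robot, and variables do not carry over. Pictures are saved under pics/ and viewed, at most 10 in all, crops included, and the job is handed in when it is done.

Besides the shell and the picture viewer there is one more tool, called in YAML: its name, and indented under it one key for each argument. move_arm: Moves the arm, as the interface text tells. Its arguments: {"type":"object","properties":{"series":{"type":"array"}},"required":["series"]}

```bash
mkdir -p pics; python3 - <<'E'
from station import r
import cv2,numpy as np
s=r.sense();print(s)
for n in("scene","top"):
    c=r.capture(n);cv2.imwrite(f"pics/{n}0.png",c["img"][:,:,::-1]);np.savez(f"pics/{n}0.npz",**c)
    R=cv2.Rodrigues(np.array(c["rvec"],float))[0];print(n,c["camera_matrix"],R,-R.T@np.array(c["tvec"]).ravel())
E
```

```text
{'time_s': 0.0, 'joints': array([-4.83226147e+01,  2.20914420e+01,  3.78362383e-01, -3.02772540e-02,
       -6.84107520e+01, -1.48142410e+01]), 'joint_velocities': array([-0.02276527,  0.01714406,  0.02824512, -0.0023291 ,  0.07680618,
        0.027151  ]), 'effort': array([-1.50278192e-03, -3.90662491e+01,  1.87407357e+01,  4.22010452e+00,
        1.09375341e-02, -1.90873220e-04]), 'tcp_pos': array([ 0.28215948, -0.55705663,  0.24643936]), 'ee_rot': array([[-8.92176416e-01, -4.51685840e-01, -1.07007106e-03],
       [-4.51687101e-01,  8.92174308e-01,  1.94094330e-03],
       [ 7.79933059e-05,  2.21500113e-03, -9.99997544e-01]]), 'wrist_force': array([ 0.94229397,  0.31565535, -0.21150595]), 'moment': array([ 0.03173607, -0.03057277,  0.0150194 ]), 'gripper_force': 0.0, 'gripper_width': 1.0002092280783605}
scene [[518.98567702   0.         317.94035969]
 [  0.         518.98567702 243.5404727 ]
 [  0.           0.           1.        ]] [[ 0.68111532  0.73184707 -0.02194936]
 [ 0.39351401 -0.39118679 -0.83193727]
 [-0.61743715  0.55800784 -0.5544354 ]] [ 1.3294806  -0.67082453  0.82973803]
top [[542.57211072   0.         315.28300254]
 [  0.         542.57211072 230.64622635]
 [  0.           0.           1.        ]] [[ 0.0203724  -0.99960547 -0.01933592]
 [-0.99816972 -0.01923408 -0.05733469]
 [ 0.05694016  0.02046858 -0.99816775]] [ 0.46637907 -0.02043371  1.82284229]
```

View pics/scene0.png

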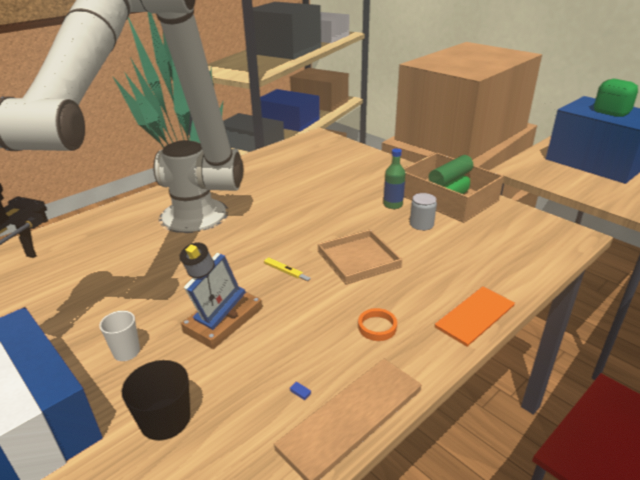

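View pics/top0.png

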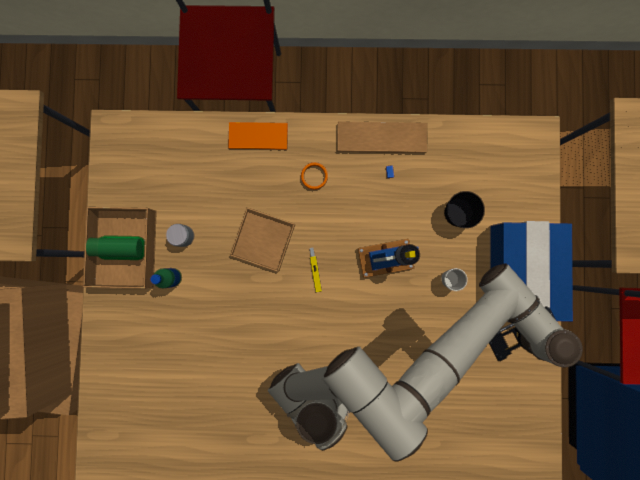

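The scene view shows the gauge leaning on the block (about 215,290), with the spool near (198,262) and the tray at (360,255). In the top view the block is at (388,258), the spool at (407,254) and the tray at (262,240). Next I'll enlarge both.

```bash
python3 - <<'E'
import cv2,numpy as np
a=cv2.imread("pics/scene0.png")[235:355,170:270];b=cv2.imread("pics/top0.png")[225:290,350:430]
a=cv2.resize(a,None,fx=4.6,fy=4.6,interpolation=cv2.INTER_CUBIC)
b=cv2.resize(b,None,fx=4.2,fy=4.2,interpolation=cv2.INTER_CUBIC)
o=np.zeros((600,800,3),np.uint8);o[:a.shape[0],:a.shape[1]]=a[:600];o[:b.shape[0],462:462+b.shape[1]]=b
t=cv2.imread("pics/top0.png")[200:280,222:302];t=cv2.resize(t,None,fx=3.9,fy=3.9,interpolation=cv2.INTER_CUBIC);o[280:592,462:774]=t
cv2.imwrite("pics/z0.png",o)
E
```

```text
(no output)
```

View pics/z0.png

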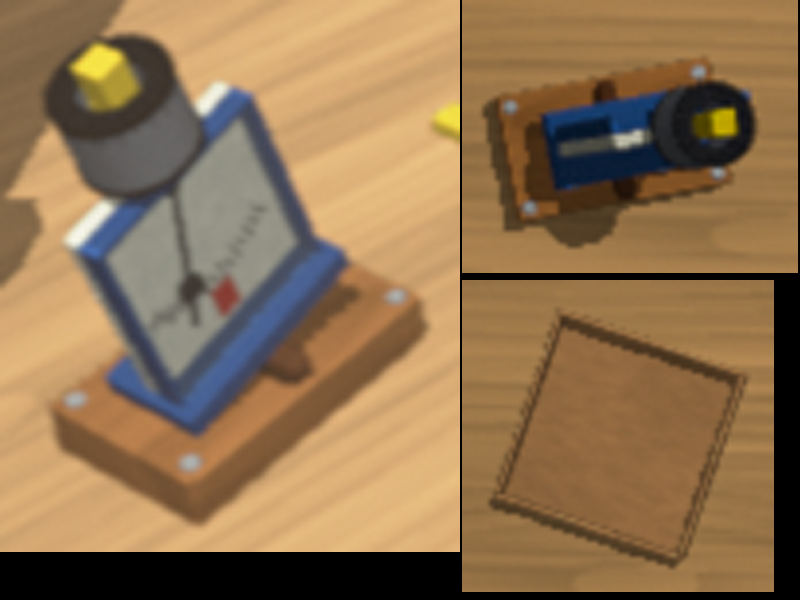

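The enlarged view shows the post top at crop (101,62), the tab at (225,295), the pointer bob at (192,290), and the block's screws and foot corners. I'll fit the poses from these.

```bash
cat > h.py <<'E'
import cv2,numpy as np
from scipy.spatial.transform import Rotation as Ro
from scipy.optimize import least_squares
C={n:np.load(f"pics/{n}0.npz") for n in("scene","top")}
def proj(n,P):
    c=C[n];return cv2.projectPoints(np.atleast_2d(np.array(P,float)),c["rvec"],c["tvec"],c["camera_matrix"],None)[0][:,0]
def ray(n,uv):
    c=C[n];R=cv2.Rodrigues(c["rvec"])[0];o=-R.T@c["tvec"].ravel()
    return o,R.T@np.linalg.solve(c["camera_matrix"],[uv[0],uv[1],1])
def onz(n,uv,z):
    o,d=ray(n,uv);return o+d*(z-o[2])/d[2]
S=lambda u,v:(u/4.6+170-.4,v/4.6+235-.4)   # crop -> scene px
T=lambda u,v:((u-462)/4.2+350-.4,v/4.2+225-.4)
Y=lambda u,v:((u-462)/3.9+222-.4,(v-280)/3.9+200-.4)
E
cat > fit.py <<'E'
from h import *
# block: x,y,yaw,sx,sy ; signs (x,y)
ob=[("top",T(510,106),1,1),("top",T(699,72),1,-1),("top",T(718,173),-1,-1),("top",T(530,207),-1,1),
    ("scene",S(75,400),-1,-1),("scene",S(190,463),1,-1),("scene",S(397,297),1,1)]
def bw(p,l): return Ro.from_euler('z',p[2]).apply(l)+[p[0],p[1],0]
def fb(p): return np.concatenate([(proj(n,bw(p,[a*p[3],b*p[4],.031]))[0]-uv)*(1 if n=="top" else .7) for n,uv,a,b in ob])
b=least_squares(fb,[.43,-.2,.15,.04,.07],loss='soft_l1');print("block",b.x.round(4),fb(b.x).round(1))
for k in([.012],):pass
og=[("top",T(723,122),0,0,.2),("scene",S(101,62),0,0,.2),("scene",S(345,255),.03,.06,.012),("scene",S(197,415),.03,-.06,.012),("scene",S(110,376),-.03,-.06,.012),
 ("top",T(709,123),0,0,.184),("scene",S(111,84),0,0,.184),("top",T(545,113),.03,.06,.012),("top",T(557,188),-.03,.06,.012)]
def gp(p): return Ro.from_euler('ZX',[p[3],p[4]])
def fg(p): return np.concatenate([(proj(n,gp(p).apply(l)+p[:3])[0]-uv) for n,uv,*l in og])
g=least_squares(fg,[b.x[0],b.x[1],.046,b.x[2],.265],loss='soft_l1');p=g.x
print("gauge",p.round(4),fg(p).round(1))
# same with lean fixed and foot centre on batten (only slide along batten s, yaw)
def full(q):
    R=Ro.from_euler('ZX',[q[1],.265]);ax=bw(b.x,[q[0],0,.038]);return np.r_[ax+R.apply([0,0,.008]),q[1],.265]
h=least_squares(lambda q:fg(full(q)),[0,b.x[2]],loss='soft_l1');P=full(h.x)
print("constr",h.x.round(4),P.round(4),fg(P).round(1))
for Q in(p,P):
  R=gp(Q)
  for xd in(.006,.012,.018):
    pt=lambda f,r=.085:proj("scene",R.apply([xd,-np.sin(f)*r,.116-np.cos(f)*r])+Q[:3])[0]
    o=[]
    for uv in(S(225,295),S(192,290),S(195,323)):
        z=least_squares(lambda v:proj("scene",R.apply([xd,v[0],v[1]])+Q[:3])[0]-uv,[0,.04]).x
        o+=[round(float(np.arctan2(-z[0],.116-z[1])),3),round(float(np.hypot(z[0],.116-z[1])),3)]
    print(xd,o)
# tray rim corners outer z=.028
tc=[onz("top",Y(*c),.028) for c in((562,315),(746,378),(678,566),(492,503))]
tc=np.array(tc);print("tray",tc.mean(0).round(4),[np.linalg.norm(tc[i]-tc[i-1]).round(3) for i in range(4)],np.degrees(np.arctan2(*(tc[0]-tc[3])[[1,0]])).round(1))
E
python3 fit.py
```

```text
block [ 0.4843 -0.2177  0.202   0.0404  0.075 ] [ 0.1 -0.2 -0.1 -0.4  0.1 -0.3 -0.1 -0.1 -0.3 -0.5 -0.2 -0.3 -0.3 -0.4]
gauge [ 0.4848 -0.2172  0.043   0.2059  0.2667] [-0.5 -0.1 -0.2 -0.4  0.6 -1.4 -0.6  2.  -0.5  0.4  0.6 -0.   0.3  0.1
 -0.8 -0.2 -0.1  0.3]
constr [0.002 0.219] [ 0.4867 -0.2193  0.0457  0.219   0.265 ] [ 0.2 -1.  -0.5 -0.7  0.2 -1.8 -0.7  1.9 -0.9  0.5  1.3 -0.9 -0.  -0.3
 -0.2 -0.6  0.8 -0.1]
0.006 [0.012, 0.085, 0.241, 0.065, 0.267, 0.085]
0.012 [0.054, 0.078, 0.32, 0.059, 0.328, 0.079]
0.018 [0.105, 0.071, 0.416, 0.054, 0.399, 0.073]
0.006 [0.003, 0.086, 0.228, 0.066, 0.256, 0.086]
0.012 [0.045, 0.079, 0.307, 0.06, 0.318, 0.08]
0.018 [0.096, 0.072, 0.403, 0.055, 0.389, 0.074]
tray [0.532  0.1925 0.028 ] [np.float64(0.171), np.float64(0.166), np.float64(0.17), np.float64(0.167)] -18.9
```

```bash
cat >> h.py <<'E'
G0=np.array([.4855,-.218,.0445]);YAW=.208
def gR(l,yaw=YAW): return Ro.from_euler('ZX',[yaw,l])
def gpt(z,l): # world point on gauge axis for lean l, from batten axis
    n=gR(l).apply([0,0,1]);return np.array([.4855,-.2175,.038])+n*(z+.008)
def tool(l,yaw=YAW): return gR(l,yaw)*Ro.from_matrix(np.array([[-1,0,0],[0,1,0],[0,0,-1.]]))
def delta(pos,rot):
    from station import r
    s=r.sense();A=Ro.from_matrix(s["ee_rot"])
    d=A.inv().apply(np.array(pos)-s["tcp_pos"])*1000;w=(A.inv()*rot).as_rotvec()
    print("t",round(s["time_s"],2),"tcp",s["tcp_pos"].round(4),"xyz",d.round(1),"ang",w.round(3),"F",s["wrist_force"].round(1),"w",round(s["gripper_width"],3),"gf",round(s["gripper_force"],1))
E
python3 - <<'E'
from h import *
print(gpt(.171,.265),gpt(.246,.265));delta(gpt(.246,.265),tool(.265))
E
```

```text
[ 0.49518124 -0.26337126  0.21075156] [ 0.49923763 -0.28259107  0.2831335 ]
t 0.1 tcp [ 0.2822 -0.5571  0.2466] xyz [-317.7  147.   -36.3] ang [-0.262 -0.035  0.259] F [-0.1  0.9 -0.1] w 1.0 gf 0.0
```

move_arm:
  series:
    - {"grip": 1,"xyz": [-30,15,-30],"angular": [0,0,0]}
    - {"grip": 1,"xyz": [-70,32,-45],"angular": [-0.05,0,0.05]}
    - {"grip": 1,"xyz": [-110,50,-45],"angular": [-0.1,-0.01,0.1]}
    - {"grip": 1,"xyz": [-150,68,-45],"angular": [-0.16,-0.02,0.16]}
    - {"grip": 1,"xyz": [-190,88,-45],"angular": [-0.21,-0.03,0.21]}
    - {"grip": 1,"xyz": [-230,106,-42],"angular": [-0.262,-0.035,0.259]}
    - {"grip": 1,"xyz": [-270,125,-40],"angular": [-0.262,-0.035,0.259]}
    - {"grip": 1,"xyz": [-305,140,-38],"angular": [-0.262,-0.035,0.259]}
    - {"grip": 1,"xyz": [-318,147,-36],"angular": [-0.262,-0.035,0.259]}
    - {"grip": 1,"xyz": [-318,147,-36],"angular": [-0.262,-0.035,0.259]}

```text
time_s: 1.1
tcp_pos: [0.5003, -0.281, 0.2827]
ee_rot: [[-0.978, -0.202, -0.055], [-0.21, 0.944, 0.256], [0.0, 0.262, -0.965]]
wrist_force: [-0.2, -0.4, -1.1]
gripper_width: 0.997
gripper_force: 0.0
```

```bash
python3 - <<'E'
from h import *
from station import r
delta(gpt(.171,.265),tool(.265))
s=r.sense();c=r.capture("wrist");cv2.imwrite("pics/w1.png",c["img"][:,:,::-1]);np.savez("pics/w1.npz",**c,pos=s["tcp_pos"],rot=s["ee_rot"])
print(c["camera_matrix"],c["hand_eye"])
K=c["camera_matrix"];H=np.linalg.inv(c["hand_eye"])
def wp(P):
    q=(H@np.r_[s["ee_rot"].T@(P-s["tcp_pos"]),1])[:3];t=np.arctan2(np.hypot(*q[:2]),q[2]);f=np.arctan2(q[1],q[0]);return (K[0,2]+K[0,0]*t*np.cos(f),K[1,2]+K[1,1]*t*np.sin(f))
print("post top",wp(gpt(.2,.265)),"spool top",wp(gpt(.184,.265)))
E
```

```text
t 1.1 tcp [ 0.5003 -0.281   0.2827] xyz [ 1.3 -1.1 74.3] ang [-0.    -0.001  0.003] F [-0.2 -0.4 -1.1] w 0.997 gf 0.0
[[371.64829954   0.         314.0533973 ]
 [  0.         371.64829954 235.91953618]
 [  0.           0.           1.        ]] [[ 7.46658234e-04 -9.68588680e-01 -2.48667271e-01  6.71821016e-02]
 [ 9.99999709e-01  7.61607371e-04  3.60873338e-05  1.28548203e-03]
 [ 1.54433044e-04 -2.48667226e-01  9.68588967e-01 -1.37477782e-01]
 [ 0.00000000e+00  0.00000000e+00  0.00000000e+00  1.00000000e+00]]
post top (np.float64(309.39754969652927), np.float64(271.04761194097125)) spool top (np.float64(309.74836317066905), np.float64(261.4546748224668))
```

View pics/w1.png

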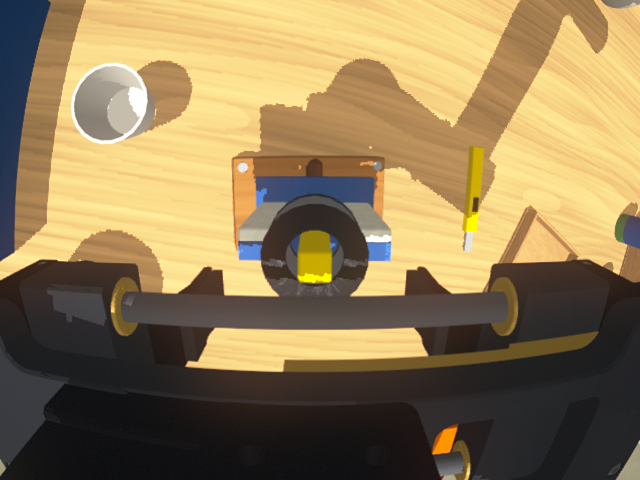

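The post and spool are centred at column 315, as are the jaws (222 and 407). The post's top face centre is near row 268, against 271 predicted. I'll descend along the gauge axis and grip the spool.

move_arm:
  series:
    - {"grip": 1,"xyz": [2,0,25],"angular": [0,0,0]}
    - {"grip": 1,"xyz": [2,0,50],"angular": [0,0,0]}
    - {"grip": 1,"xyz": [2,0,74],"angular": [0,0,0]}
    - {"grip": 1,"xyz": [2,0,74],"angular": [0,0,0]}
    - {"grip": 0.6,"xyz": [2,0,74],"angular": [0,0,0]}
    - {"grip": 0.6,"xyz": [2,0,74],"angular": [0,0,0]}
    - {"grip": 0.6,"xyz": [2,0,74],"angular": [0,0,0]}
    - {"grip": 0.6,"xyz": [2,0,74],"angular": [0,0,0]}

```text
time_s: 1.95
tcp_pos: [0.4941, -0.2647, 0.2131]
ee_rot: [[-0.978, -0.2, -0.052], [-0.206, 0.945, 0.254], [-0.002, 0.26, -0.966]]
wrist_force: [0.1, 0.0, 1.2]
gripper_width: 0.724
gripper_force: 0.3
```

move_arm:
  series:
    - {"grip": 0.5,"xyz": [0,0,0],"angular": [0,0,0]}
    - {"grip": 0.5,"xyz": [0,0,0],"angular": [0,0,0]}
    - {"grip": 0.5,"xyz": [0,0,0],"angular": [0,0,0]}
    - {"grip": 0.5,"xyz": [0,0,0],"angular": [0,0,0]}

```text
time_s: 2.35
tcp_pos: [0.4941, -0.2644, 0.213]
ee_rot: [[-0.978, -0.2, -0.052], [-0.207, 0.945, 0.254], [-0.002, 0.26, -0.966]]
wrist_force: [0.2, 0.1, 5.2]
gripper_width: 0.689
gripper_force: 30.0
```

move_arm:
  series:
    - {"grip": 0.5,"xyz": [0,0,-8],"angular": [0,0,0]}
    - {"grip": 0.5,"xyz": [0,0,-18],"angular": [0,0,0]}
    - {"grip": 0.5,"xyz": [0,0,-28],"angular": [0,0,0]}
    - {"grip": 0.5,"xyz": [0,0,-38],"angular": [0,0,0]}
    - {"grip": 0.5,"xyz": [0,0,-48],"angular": [0,0,0]}
    - {"grip": 0.5,"xyz": [0,0,-60],"angular": [0,0,0]}
    - {"grip": 0.5,"xyz": [0,0,-75],"angular": [0,0,0]}
    - {"grip": 0.5,"xyz": [0,0,-100],"angular": [0,0,0]}
    - {"grip": 0.5,"xyz": [0,0,-115],"angular": [0,0,0]}

```text
time_s: 3.25
tcp_pos: [0.5002, -0.2945, 0.3256]
ee_rot: [[-0.978, -0.2, -0.051], [-0.207, 0.945, 0.253], [-0.002, 0.258, -0.966]]
wrist_force: [-0.2, -0.1, -1.0]
gripper_width: 0.692
gripper_force: 30.0
```

```bash
python3 - <<'E'
from h import *
from station import r
y=Ro.from_matrix(r.sense()["ee_rot"]).as_matrix()[:,1]
yaw=np.arctan2(-y[0],y[1]);print(yaw)
for z in(.16,.045): delta([.532,.1925,z],tool(0,-0.33 ));  
delta([.532,.1925,.16],tool(0,yaw))
c=r.capture("scene");a=c["img"][180:360,130:310,::-1];cv2.imwrite("pics/s2.png",cv2.resize(a,(600,600),interpolation=cv2.INTER_CUBIC));np.savez("pics/s2.npz",**c)
E
```

```text
0.20870942337670992
t 3.25 tcp [ 0.5002 -0.2945  0.3256] xyz [-131.3  411.   281.7] ang [ 0.256 -0.068  0.535] F [-0.2 -0.1 -1. ] w 0.692 gf 30.0
t 3.25 tcp [ 0.5002 -0.2945  0.3256] xyz [-131.   381.3  392.8] ang [ 0.256 -0.068  0.535] F [-0.2 -0.1 -1. ] w 0.692 gf 30.0
t 3.25 tcp [ 0.5002 -0.2945  0.3256] xyz [-131.3  411.   281.7] ang [ 0.261  0.002 -0.   ] F [-0.2 -0.1 -1. ] w 0.692 gf 30.0
```

View pics/s2.png

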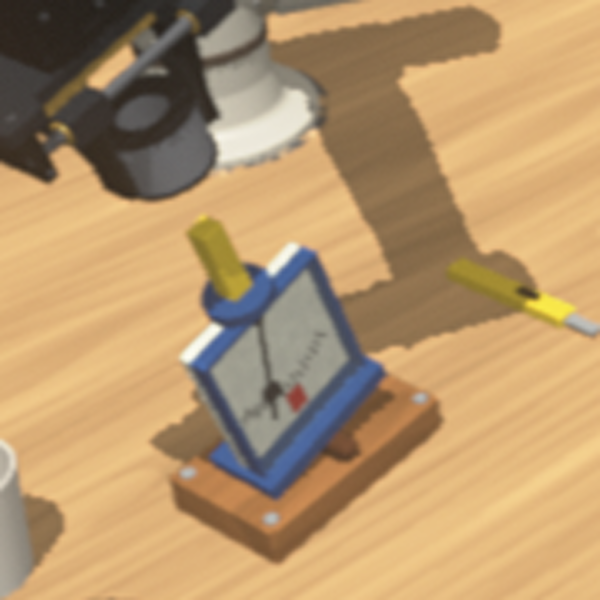

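The spool hangs in the jaws clear of the post. The gauge has not moved: it still leans with its pointer left of the tab. Next I'll carry the spool to the tray.

move_arm:
  series:
    - {"grip": 0.5,"xyz": [-8,28,7],"angular": [0,0,0]}
    - {"grip": 0.5,"xyz": [-20,69,17],"angular": [0,0,0]}
    - {"grip": 0.5,"xyz": [-32,115,29],"angular": [0.05,0,0]}
    - {"grip": 0.5,"xyz": [-44,161,40],"angular": [0.1,0,0]}
    - {"grip": 0.5,"xyz": [-57,207,52],"angular": [0.16,0,0]}
    - {"grip": 0.5,"xyz": [-76,252,75],"angular": [0.21,0,0]}
    - {"grip": 0.5,"xyz": [-89,290,105],"angular": [0.261,0.002,0]}
    - {"grip": 0.5,"xyz": [-102,320,140],"angular": [0.261,0.002,0]}
    - {"grip": 0.5,"xyz": [-114,355,175],"angular": [0.261,0.002,0]}
    - {"grip": 0.5,"xyz": [-124,385,210],"angular": [0.261,0.002,0]}

```text
time_s: 4.3
tcp_pos: [0.5329, 0.1514, 0.2204]
ee_rot: [[-0.978, -0.208, -0.001], [-0.208, 0.978, 0.003], [0.0, 0.003, -1.0]]
wrist_force: [1.7, -0.0, -0.9]
gripper_width: 0.686
gripper_force: 30.0
```

```bash
python3 - <<'E'
from h import *
for z in(.12,.039): delta([.532,.1925,z],tool(0,.209))
E
```

```text
t 4.3 tcp [0.5329 0.1514 0.2204] xyz [ -7.6  40.1 100.5] ang [ 0.003 -0.     0.   ] F [ 1.7 -0.  -0.9] w 0.686 gf 30.0
t 4.3 tcp [0.5329 0.1514 0.2204] xyz [ -7.7  39.9 181.5] ang [ 0.003 -0.     0.   ] F [ 1.7 -0.  -0.9] w 0.686 gf 30.0
```

move_arm:
  series:
    - {"grip": 0.5,"xyz": [-4,20,30],"angular": [0,0,0]}
    - {"grip": 0.5,"xyz": [-7,36,70],"angular": [0,0,0]}
    - {"grip": 0.5,"xyz": [-7,38,110],"angular": [0,0,0]}
    - {"grip": 0.5,"xyz": [-7,38,145],"angular": [0,0,0]}
    - {"grip": 0.5,"xyz": [-7,38,165],"angular": [0,0,0]}
    - {"grip": 0.5,"xyz": [-7,38,172],"angular": [0,0,0]}
    - {"grip": 0.5,"xyz": [-7,38,172],"angular": [0,0,0]}
    - {"grip": 0.5,"xyz": [-7,38,172],"angular": [0,0,0]}

```text
time_s: 5.1
tcp_pos: [0.5327, 0.1887, 0.0501]
ee_rot: [[-0.978, -0.207, 0.0], [-0.207, 0.978, 0.003], [-0.001, 0.003, -1.0]]
wrist_force: [-0.2, 0.1, -0.7]
gripper_width: 0.693
gripper_force: 30.0
```

move_arm:
  series:
    - {"grip": 0.5,"xyz": [0,0,6],"angular": [0,0,0]}
    - {"grip": 0.5,"xyz": [0,0,9],"angular": [0,0,0]}
    - {"grip": 0.5,"xyz": [0,0,11],"angular": [0,0,0]}
    - {"grip": 0.5,"xyz": [0,0,11],"angular": [0,0,0]}

```text
time_s: 5.5
tcp_pos: [0.5319, 0.1884, 0.0389]
ee_rot: [[-0.978, -0.207, -0.001], [-0.207, 0.978, 0.002], [0.001, 0.002, -1.0]]
wrist_force: [-2.3, -1.0, 5.3]
gripper_width: 0.69
gripper_force: 30.0
```

move_arm:
  series:
    - {"grip": 0.8,"xyz": [0,0,0],"angular": [0,0,0]}
    - {"grip": 1,"xyz": [0,0,0],"angular": [0,0,0]}
    - {"grip": 1,"xyz": [0,0,0],"angular": [0,0,0]}
    - {"grip": 1,"xyz": [0,0,0],"angular": [0,0,0]}
    - {"grip": 1,"xyz": [0,0,-15],"angular": [0,0,0]}
    - {"grip": 1,"xyz": [0,0,-45],"angular": [0,0,0]}
    - {"grip": 1,"xyz": [0,0,-90],"angular": [0,0,0]}
    - {"grip": 1,"xyz": [0,0,-140],"angular": [0,0,0]}
    - {"grip": 1,"xyz": [0,0,-190],"angular": [0,0,0]}
    - {"grip": 1,"xyz": [0,0,-230],"angular": [0,0,0]}

```text
time_s: 6.5
tcp_pos: [0.5325, 0.1878, 0.2713]
ee_rot: [[-0.978, -0.207, 0.001], [-0.207, 0.978, 0.004], [-0.002, 0.003, -1.0]]
wrist_force: [0.5, 0.7, 0.6]
gripper_width: 0.995
gripper_force: 0.0
```

```bash
python3 - <<'E'
from h import *
from station import r
# earlier empirical axis: grasp centred at tcp when gripping
delta(gpt(.26,.265),tool(.265)); print(gpt(.176,.265),gpt(.26,.265))
c=r.capture("scene");a=c["img"][150:350,150:450,::-1];cv2.imwrite("pics/s3.png",cv2.resize(a,(780,520),interpolation=cv2.INTER_CUBIC))
E
```

```text
t 6.5 tcp [0.5325 0.1878 0.2713] xyz [ 130.  -456.9  -27.2] ang [-0.262  0.002  0.001] F [0.5 0.7 0.6] w 0.995 gf 0.0
[ 0.49545167 -0.26465258  0.21557702] [ 0.49999482 -0.28617876  0.29664479]
```

View pics/s3.png

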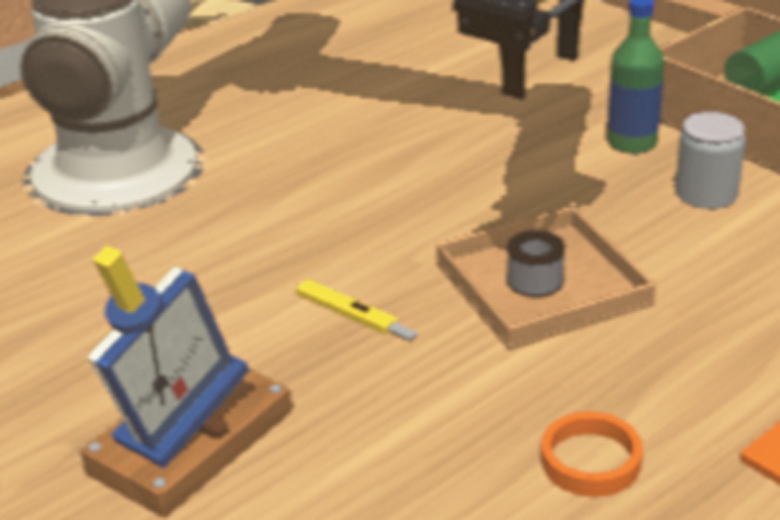

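The spool stands upright in the tray, at about (535,262) in this view, and the gauge is unchanged. I'll go back to the post.

move_arm:
  series:
    - {"grip": 1,"xyz": [8,-28,-25],"angular": [0,0,0]}
    - {"grip": 1,"xyz": [21,-75,-40],"angular": [-0.03,0,0]}
    - {"grip": 1,"xyz": [34,-122,-50],"angular": [-0.06,0,0]}
    - {"grip": 1,"xyz": [47,-168,-55],"angular": [-0.09,0,0]}
    - {"grip": 1,"xyz": [60,-214,-55],"angular": [-0.12,0,0]}
    - {"grip": 1,"xyz": [73,-260,-55],"angular": [-0.15,0,0]}
    - {"grip": 1,"xyz": [86,-306,-55],"angular": [-0.18,0,0]}
    - {"grip": 1,"xyz": [99,-352,-55],"angular": [-0.21,0.002,0]}
    - {"grip": 1,"xyz": [112,-398,-50],"angular": [-0.24,0.002,0]}
    - {"grip": 1,"xyz": [124,-440,-40],"angular": [-0.262,0.002,0.001]}

```text
time_s: 7.55
tcp_pos: [0.5019, -0.271, 0.307]
ee_rot: [[-0.979, -0.198, -0.055], [-0.205, 0.945, 0.256], [0.002, 0.261, -0.965]]
wrist_force: [0.2, 0.3, -0.0]
gripper_width: 1.001
gripper_force: 0.0
```

move_arm:
  series:
    - {"grip": 1,"xyz": [4,-12,8],"angular": [0,0,0]}
    - {"grip": 1,"xyz": [4,-12,8],"angular": [0,0,0]}
    - {"grip": 1,"xyz": [4,-12,8],"angular": [0,0,0]}

```text
time_s: 7.85
tcp_pos: [0.5, -0.2778, 0.2957]
ee_rot: [[-0.978, -0.198, -0.058], [-0.207, 0.944, 0.256], [0.004, 0.262, -0.965]]
wrist_force: [0.8, 0.8, -0.4]
gripper_width: 1.005
gripper_force: 0.0
```

```bash
python3 - <<'E'
from h import *
from station import r
delta(gpt(.176,.265),tool(.265))
c=r.capture("wrist");cv2.imwrite("pics/w2.png",cv2.resize(c["img"][150:330,200:430,::-1],None,fx=3,fy=3,interpolation=cv2.INTER_CUBIC))
E
```

```text
t 7.85 tcp [ 0.5    -0.2778  0.2957] xyz [ 1.4 -7.7 81. ] ang [ 0.    -0.004 -0.001] F [ 0.8  0.8 -0.4] w 1.005 gf 0.0
```

View pics/w2.png

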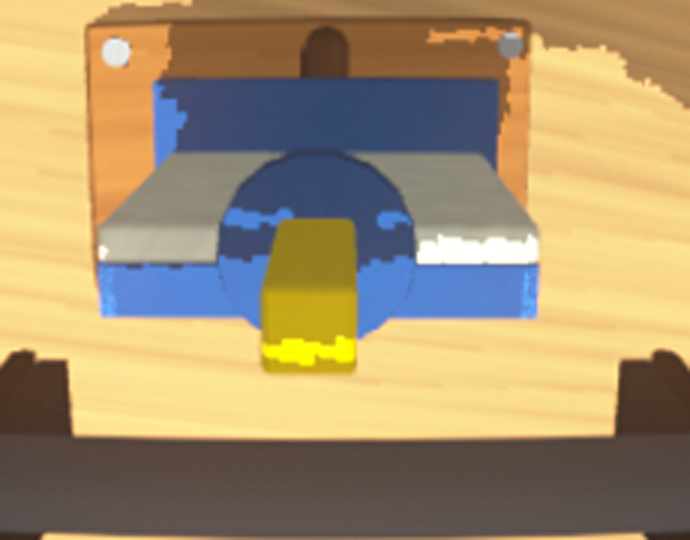

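The post top is at crop column 309 and the jaws are centred at 343, so the tool needs to move about −6.5 mm in y.

move_arm:
  series:
    - {"grip": 1,"xyz": [1.5,-6.5,15],"angular": [0,0,0]}
    - {"grip": 0.8,"xyz": [1.5,-6.5,40],"angular": [0,0,0]}
    - {"grip": 0.6,"xyz": [1.5,-6.5,65],"angular": [0,0,0]}
    - {"grip": 0.5,"xyz": [1.5,-6.5,79],"angular": [0,0,0]}
    - {"grip": 0.35,"xyz": [1.5,-6.5,79],"angular": [0,0,0]}
    - {"grip": 0.1,"xyz": [1.5,-6.5,79],"angular": [0,0,0]}
    - {"grip": 0.1,"xyz": [1.5,-6.5,79],"angular": [0,0,0]}
    - {"grip": 0.1,"xyz": [1.5,-6.5,79],"angular": [0,0,0]}
    - {"grip": 0.1,"xyz": [1.5,-6.5,79],"angular": [0,0,0]}
    - {"grip": 0.1,"xyz": [1.5,-6.5,79],"angular": [0,0,0]}

```text
time_s: 8.9
tcp_pos: [0.4954, -0.265, 0.2185]
ee_rot: [[-0.979, -0.198, -0.056], [-0.206, 0.945, 0.255], [0.003, 0.261, -0.965]]
wrist_force: [0.5, -0.0, 0.6]
gripper_width: 0.262
gripper_force: 0.0
```

move_arm:
  series:
    - {"grip": 0.1,"xyz": [0,0,0],"angular": [0,0,0]}
    - {"grip": 0.1,"xyz": [0,0,0],"angular": [0,0,0]}
    - {"grip": 0.1,"xyz": [0,0,0],"angular": [0,0,0]}
    - {"grip": 0.1,"xyz": [0,0,0],"angular": [0,0,0]}

```text
time_s: 9.3
tcp_pos: [0.4954, -0.2649, 0.2183]
ee_rot: [[-0.978, -0.198, -0.057], [-0.206, 0.945, 0.255], [0.003, 0.261, -0.965]]
wrist_force: [-0.5, 0.2, 1.7]
gripper_width: 0.207
gripper_force: 30.0
```

The post is gripped (18 mm opening). Now I'll rock the gauge about the batten axis, 186.8 mm ahead of the TCP, by about 0.25 rad.

move_arm:
  series:
    - {"grip": 0.1,"xyz": [0,4.7,0.3],"angular": [0.025,0,0]}
    - {"grip": 0.1,"xyz": [0,9.3,0.5],"angular": [0.05,0,0]}
    - {"grip": 0.1,"xyz": [0,14.2,0.9],"angular": [0.076,0,0]}
    - {"grip": 0.1,"xyz": [0,18.8,1.3],"angular": [0.101,0,0]}
    - {"grip": 0.1,"xyz": [0,23.7,1.9],"angular": [0.127,0,0]}

```text
time_s: 9.8
tcp_pos: [0.4907, -0.2422, 0.223]
ee_rot: [[-0.978, -0.205, -0.03], [-0.207, 0.97, 0.129], [0.003, 0.133, -0.991]]
wrist_force: [0.1, -4.5, 1.7]
gripper_width: 0.205
gripper_force: 30.0
```

move_arm:
  series:
    - {"grip": 0.1,"xyz": [0,4.7,0.1],"angular": [0.025,0,0]}
    - {"grip": 0.1,"xyz": [0,9.3,0.3],"angular": [0.05,0,0]}
    - {"grip": 0.1,"xyz": [0,14.2,0.6],"angular": [0.076,0,0]}
    - {"grip": 0.1,"xyz": [0,18.8,1],"angular": [0.101,0,0]}
    - {"grip": 0.1,"xyz": [0,23.5,1.6],"angular": [0.126,0,0]}
    - {"grip": 0.1,"xyz": [0,23.5,1.6],"angular": [0.126,0,0]}
    - {"grip": 0.1,"xyz": [0,23.5,1.6],"angular": [0.126,0,0]}
    - {"grip": 0.1,"xyz": [0,23.5,1.6],"angular": [0.126,0,0]}
    - {"grip": 0.1,"xyz": [0,23.5,1.6],"angular": [0.126,0,0]}
    - {"grip": 0.1,"xyz": [0,23.5,1.6],"angular": [0.126,0,0]}

```text
time_s: 10.8
tcp_pos: [0.486, -0.2189, 0.2248]
ee_rot: [[-0.979, -0.206, -0.005], [-0.206, 0.978, 0.011], [0.003, 0.012, -1.0]]
wrist_force: [-0.7, -2.0, 6.7]
gripper_width: 0.203
gripper_force: 30.0
```

move_arm:
  series:
    - {"grip": 0.1,"xyz": [0,0,0],"angular": [0,0,0]}
    - {"grip": 0.1,"xyz": [0,0,0],"angular": [0,0,0]}
    - {"grip": 0.1,"xyz": [0,0,0],"angular": [0,0,0]}
    - {"grip": 0.1,"xyz": [0,0,0],"angular": [0,0,0]}
    - {"grip": 0.1,"xyz": [0,0,0],"angular": [0,0,0]}

```text
time_s: 11.3
tcp_pos: [0.486, -0.219, 0.2248]
ee_rot: [[-0.979, -0.206, -0.005], [-0.206, 0.978, 0.011], [0.003, 0.012, -1.0]]
wrist_force: [0.0, -0.7, 6.5]
gripper_width: 0.207
gripper_force: 30.0
```

```bash
python3 - <<'E'
from h import *
from station import r
s=r.sense();z=s["ee_rot"][:,2];print("tool lean",np.arctan2(s["ee_rot"][2,1],s["ee_rot"][1,1]),"axis at .038",s["tcp_pos"]+z*(s["tcp_pos"][2]-.038)/-z[2],s["tcp_pos"],s["wrist_force"],s["moment"])
im=np.mean([r.capture("scene")["img"].astype(float) for _ in range(4)],0).astype(np.uint8)
cv2.imwrite("pics/s4raw.png",im[:,:,::-1])
cv2.imwrite("pics/s4.png",cv2.resize(im[250:350,175:275,::-1],(600,600),interpolation=cv2.INTER_CUBIC))
E
```

```text
tool lean 0.012309947779237374 axis at .038 [ 0.48507681 -0.21684796  0.038     ] [ 0.48601303 -0.21895087  0.22482933] [ 0.02107818 -0.74217598  6.486398  ] [-0.69592091  0.19564382  0.07815634]
```

View pics/s4.png

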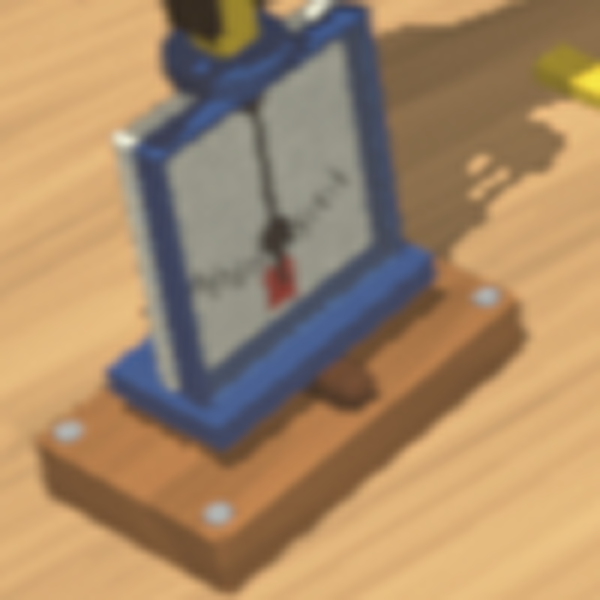

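The pointer now runs into the red tab (tab about 280,283; pointer tip about 283,270). I'll measure the remaining offset.

```bash
python3 - <<'E'
from h import *
def run(f,lean,lab):
    im=cv2.imread(f).astype(int);B,G,Rr=im[...,0],im[...,1],im[...,2]
    n=gR(lean).apply([0,0,1]);o=np.array([.4853,-.2172,.038])+n*.008;R=gR(lean)
    xd=.006;f=12.
    # rectify dial: 0.25 mm/px grid, y in +-45mm, z 20..120
    ys=np.arange(-.045,.0451,.00025);zs=np.arange(.12,.015,-.00025)
    P=np.stack([np.full((len(zs),len(ys)),xd),*np.meshgrid(ys,zs)],-1).reshape(-1,3)
    uv=proj("scene",R.apply(P)+o).astype(np.float32).reshape(len(zs),len(ys),2)
    q=cv2.remap(im.astype(np.float32),uv[...,0],uv[...,1],cv2.INTER_CUBIC)
    Y,Z=np.meshgrid(ys,zs);red=np.clip(q[...,2]-np.maximum(q[...,1],q[...,0])-25,0,None)
    red[(Z>.06)]=0
    y,z=(red*Y).sum()/red.sum(),(red*Z).sum()/red.sum()
    print(lab,"tab ang",np.arctan2(-y,.116-z).round(4),"rad",np.hypot(y,.116-z).round(4))
    # pointer: dark centroid per row between z .095 and .065
    dark=np.clip(110-q.max(-1),0,None);a=[]
    for i,zz in enumerate(zs):
        if .06<zz<.098:
            w=dark[i]*(abs(ys)<.03)
            if w.sum()>0:a.append((zz,(w*ys).sum()/w.sum()))
    a=np.array(a);k=np.polyfit(a[:,0],a[:,1],1);print(" pointer slope",np.arctan(k[0]).round(4),"y at pivot",np.polyval(k,.116).round(4),"y at .031",np.polyval(k,.031).round(4),len(a))
    return cv2.resize(q,None,fx=1,fy=1)
a=run("pics/scene0.png",.265,"start");b=run("pics/s4raw.png",.012,"now")
cv2.imwrite("pics/rect.png",np.clip(np.hstack([a,b]),0,255).astype(np.uint8))
E
```

```text
start tab ang -0.0026 rad 0.0884
 pointer slope 0.2695 y at pivot 0.0027 y at .031 -0.0208 152
now tab ang 0.0037 rad 0.09
 pointer slope 0.0133 y at pivot 0.0024 y at .031 0.0013 152
```

View pics/rect.png

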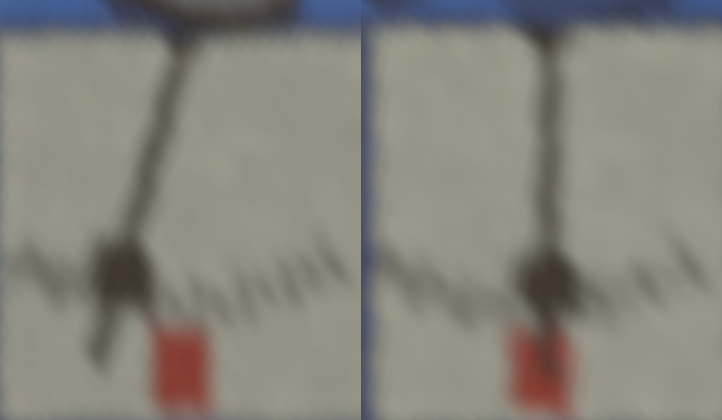

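Rectified dial, start on the left and now on the right: the pointer tip (column 549) is about 1.7 mm to the +y side of the tab's centre (column 542), or about 0.018 rad. I'll lean the gauge back by that much and let the pointer settle.

move_arm:
  series:
    - {"grip": 0.1,"xyz": [0,-1.7,0],"angular": [-0.009,0,0]}
    - {"grip": 0.1,"xyz": [0,-3.4,0],"angular": [-0.018,0,0]}
    - {"grip": 0.1,"xyz": [0,-3.4,0],"angular": [-0.018,0,0]}
    - {"grip": 0.1,"xyz": [0,-3.4,0],"angular": [-0.018,0,0]}
    - {"grip": 0.1,"xyz": [0,-3.4,0],"angular": [-0.018,0,0]}
    - {"grip": 0.1,"xyz": [0,-3.4,0],"angular": [-0.018,0,0]}
    - {"grip": 0.1,"xyz": [0,-3.4,0],"angular": [-0.018,0,0]}
    - {"grip": 0.1,"xyz": [0,-3.4,0],"angular": [-0.018,0,0]}
    - {"grip": 0.1,"xyz": [0,-3.4,0],"angular": [-0.018,0,0]}
    - {"grip": 0.1,"xyz": [0,-3.4,0],"angular": [-0.018,0,0]}

```text
time_s: 12.5
tcp_pos: [0.4867, -0.2222, 0.2247]
ee_rot: [[-0.979, -0.206, -0.009], [-0.206, 0.978, 0.029], [0.003, 0.03, -1.0]]
wrist_force: [-0.9, -1.1, 7.5]
gripper_width: 0.204
gripper_force: 30.0
```

move_arm:
  series:
    - {"grip": 0.1,"xyz": [0,0,0],"angular": [0,0,0]}
    - {"grip": 0.1,"xyz": [0,0,0],"angular": [0,0,0]}
    - {"grip": 0.1,"xyz": [0,0,0],"angular": [0,0,0]}
    - {"grip": 0.1,"xyz": [0,0,0],"angular": [0,0,0]}
    - {"grip": 0.1,"xyz": [0,0,0],"angular": [0,0,0]}
    - {"grip": 0.1,"xyz": [0,0,0],"angular": [0,0,0]}
    - {"grip": 0.1,"xyz": [0,0,0],"angular": [0,0,0]}
    - {"grip": 0.1,"xyz": [0,0,0],"angular": [0,0,0]}
    - {"grip": 0.1,"xyz": [0,0,0],"angular": [0,0,0]}
    - {"grip": 0.1,"xyz": [0,0,0],"angular": [0,0,0]}

```text
time_s: 13.5
tcp_pos: [0.4867, -0.2222, 0.2248]
ee_rot: [[-0.979, -0.206, -0.009], [-0.206, 0.978, 0.029], [0.003, 0.03, -1.0]]
wrist_force: [-0.9, -1.2, 7.4]
gripper_width: 0.203
gripper_force: 30.0
```

```bash
python3 - <<'E'
from h import *
from station import r
s=r.sense();l=np.arctan2(s["ee_rot"][2,1],s["ee_rot"][1,1]);print("lean",l,s["wrist_force"],s["joint_velocities"].round(2))
im=np.mean([r.capture("scene")["img"].astype(float) for _ in range(4)],0).astype(np.uint8)[:,:,::-1].copy()
R=gR(l);o=np.array([.4853,-.2172,.038])+R.apply([0,0,.008])
ys=np.arange(-.045,.0451,.00015);zs=np.arange(.12,.015,-.00015)
P=np.stack([np.full((len(zs),len(ys)),.006),*np.meshgrid(ys,zs)],-1).reshape(-1,3)
uv=proj("scene",R.apply(P)+o).astype(np.float32).reshape(len(zs),len(ys),2)
q=cv2.remap(im,uv[...,0],uv[...,1],cv2.INTER_CUBIC)
e=cv2.resize(im[255:350,180:265],None,fx=6,fy=6,interpolation=cv2.INTER_CUBIC)[:600,-185:] if 0 else None
w=cv2.resize(im[255:345,180:220],None,fx=1,fy=1)
f=q.astype(int);red=np.clip(f[...,2]-np.maximum(f[...,1],f[...,0])-25,0,None);rr=[]
Y,Z=np.meshgrid(ys,zs);red[Z>.06]=0;print("red y",(red*Y).sum()/red.sum())
for z in(.04,.037,.034):
    i=abs(zs-z).argmin();d=np.clip(100-f[i-3:i+4].max(-1).mean(0),0,None)*(abs(ys)<.008);print(z,"dark y",(d*ys).sum()/max(d.sum(),1))
c=cv2.resize(im[250:350,175:275],(len(zs)*1,len(zs)),interpolation=cv2.INTER_CUBIC)
o=np.hstack([q,c]);cv2.imwrite("pics/fin.png",cv2.resize(o,(800,int(o.shape[0]*800/o.shape[1]))))
E
```

```text
lean 0.030935338694213367 [-0.88243316 -1.19123877  7.41524255] [ 0.    0.01 -0.03 -0.11 -0.   -0.05]
red y 0.00033192870235210036
0.04 dark y 0.0006427025254173676
0.037 dark y 0.000731984334202851
0.034 dark y 0.0004122807017535878
```

View pics/fin.png

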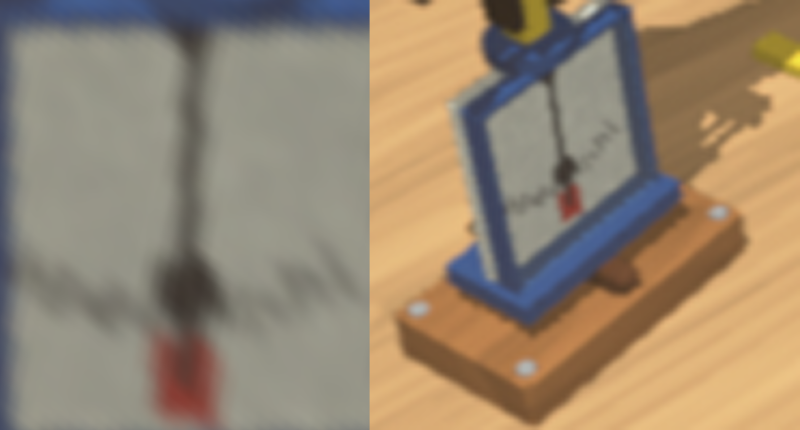

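The pointer sits on the middle of the tab (column 186, tab 152–218), within about 0.4 mm. The foot is on the batten with a light push of about 7 N and the grip is firm, so I'll hand in.

```bash
python3 -c "
from station import r
print(r.finish_job())"
```

```text
the job is handed in; nothing more can be done
None
```

I stood the spool in the tray and handed the job in with the gauge still held by its post, foot on the batten and the pointer settled within about 0.4 mm of the red tab's middle; the job took about 14 s of robot time.

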